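Nip up the flap-disc nut of an angle grinder with its pin spanner

TASK

A new flap disc has just been fitted to the angle grinder clamped upside down on the bench, and its two-hole nut is only finger-tight. Take the pin spanner from its wooden rest, set it lightly on the nut, find the holes and get both prongs fully home, and only then turn the nut clockwise until it comes to a stop and is firmly tight, without straining it. Then lift the spanner off and lay it back in the notches of its rest, and leave the other things on the bench alone.

Things in the scene. Friction and masses are not known exactly. Their poses are not given: they have to be found in the camera images.
- nut_face (a point): centre of the top face, 95 mm above the bench, of the grinder's round flange nut (steel, 48 mm across). Its two holes, 7.5 mm wide and 8 mm deep, lie opposite each other 17.5 mm from the vertical axis. The axes here are the grinder's: x along the motor body away from the nut, z up. The nut's own angle is NOT measured: at the start its line of holes lies up to 0.58 rad either way from this y axis.
- nut (a joint): how far the nut is turned, rad: -0.75 to -0.5 (slack) at the start, 0 at the stop where it is tight. It grows clockwise seen from above and tells the angle left to turn, not where the holes are (look or feel for them: prongs swept over the face under light pressure drop in). It drags with 0.25 N m and stays where left; at the stop 0.7 to 1.5 N m is firm, over 1.9 strains it.
- grinder: angle grinder clamped upside down in a cradle, fixed; origin on the bench under the nut, axes as nut_face. The locked 125 mm flap disc round the nut has its top 2.5 mm below the nut's face, with a hollow down to 10 mm below the face from 24 to 35 mm off the axis. A guard stands round the disc's +x half, 70 mm off the axis, its rim 4.5 mm below the nut's face.
- handle (a point): grip point in the middle of the pin spanner's straight handle (black, 18 mm wide, 10 mm thick, reaching 43 mm ahead of this point and 92 mm behind). Cranked steel face spanner, loose, 0.19 to 0.31 kg. Its x runs along the handle towards the prongs, z up. The point mid-way between the two prong tips lies 95 mm ahead (+x) and 24 mm below.
- prong_l (a point): lowest point of the spanner's +y prong, 17.5 mm left of its centre line; axes as handle. The two prongs are 5.5 mm round pins with domed ends, 35 mm apart, pointing down, 6 mm long below the flat fork that carries them. Fully home, the fork lies flat on the nut's face and the tips are 6 mm below that face.
- prong_r (a point): lowest point of the spanner's -y prong, 17.5 mm right of its centre line; otherwise as prong_l
- rest_seat (a point): where the point 'handle' lies when the spanner lies centrally in its fixed wooden rest, 50 mm above the bench; x is where the prongs point, z up. Two cleats 14 mm thick, centred 45 mm behind and 35 mm ahead of this point, carry the handle's underside at 45 mm in notches 32 mm wide, 9 mm deep; the base board between them has its top at 12 mm. The prongs hang free beyond the front cleat.
- glue: bystander: round white glue bottle, 64 mm across and 160 mm tall; origin at the centre of its underside
- offcut: bystander: wooden offcut 110 x 55 x 40 mm; origin at the centre of its underside
- old_disc: bystander: worn flap disc 125 mm across and 12 mm thick lying on the bench; origin at the centre of its underside
There are look-alikes about, which are no part of the job. Of the things that look like the part that bears handle, the middle-sized one is meant. What is shaped like the part that bears rest_seat but pink or yellow is not meant.

How it is judged:
By the outcome, as a careful person would: the job done as asked, in the order asked, and still so for the second after the job is handed in, with the robot touching nothing.
It also fails if it takes over 72 s, if anything falls off the work surface, if the arm or the gripper's body presses on something with over 40 N, if the wrist force passes 120 N, or if a joint passes its speed limit or range.

ROBOT

A 6-joint arm with a two-finger parallel gripper is mounted at the origin on the work surface. World frame = base frame: x ahead of the robot, y to its left, z up, the work surface at z = 0. Lengths are in m, angles in rad, forces in N, time in s.
With the tool pointing down it reaches from about 0.325 to 0.9 m from the base axis. Payload 3.5 kg.
Tool frame: the origin (TCP) lies midway between the tips of the shut fingers; the grasp point (between the pads) lies 19 mm behind it; z points along the fingers, y is the line along which they close (so a half turn about z gives the same grasp; the last joint's range is limited). The gripper opens to 85 mm and grips with 20 to 120 N. Pads are 22 mm wide; open, the fingers measure 114 mm over their backs; the gripper's body (76 mm by 85 mm) begins 54 mm behind the grasp point. The pads swing forward as they close: fully open they stand 13 mm farther back than shut.
Start: joints at [1.105, 0.276, -0.026, 1.268, 0, 1.467], TCP at [0.222, 0.584, 0.231] pointing down, gripper open.
Joint ranges: [-3.12, 3.12], [-0.85, 1.88], [-1.08, 1.24], [-1.95, 2.15], [-1.57, 1.53], [-3.14, 3.14]. Speed limits (rad/s): [2.57, 2.57, 3.14, 3.14, 3.14, 3.14].

INTERFACE

Orientations are given as a unit quaternion [w, x, y, z].
In Python, from rig import manip gives the robot as it stands.
- The arm moves only by the tool send_rows, never from a script. Its argument "plan" is a list of rows, each a list of 7 numbers: the opening, from 0 (shut) to 1 (fully open), then the shift along the tool's x, y, z in mm, then the turn, a rotation vector about the tool's x, y, z in degrees. A call has 1 to 20 rows; each row is the pose to reach, as a shift and turn from the pose commanded when the call began, along the tool's axes at that moment; what a row does not reach only later rows make up. A row lasts 1/12 s, in which the tool goes at most 41.7 mm and 7.16 degrees, less where a joint would pass 70% of its speed; a pose out of reach is approached as far as the arm can. A call with a gripper value outside its range is refused whole. The fingers move at their own pace and stop on an object; "grip_force" is the grip in N (left out, the last holds). Time passes only in rows, so rows that repeat a pose let the fingers close. It gives the time, the measured TCP pose, the force, the opening and the grip force at its end, in the units of the state.
- manip.get_state(): the state, without advancing time (a new reading comes with each control period).
- manip.grab_frame(name): name is "side" or "top"; returns (picture, depth): 384x512x3 uint8, blue, green, red; 384x512 float32, m along the optical axis (not along the pixel's ray), 0 where there is no reading.
- manip.camera_info(name): a dict with "camera_matrix" (3x3 intrinsics, pixels), "cam_to_world" (4x4, takes a point from camera to world coordinates). Camera axes: x right, y down, z forward; pixel columns grow to the right and rows downward; lengths in m; the calibration is good to about 2 mm. A picture is of the moment at which its call begins. camera_info takes no time and is no camera call.
- manip.finish_job(): hands the job in; it is judged then, once.
The state is a dict: "time_s": time; "joints": joint angles; "dq": joint speeds; "joint_torque": joint torques, N m; "tcp_pos": TCP position; "orientation": TCP orientation; "force": force on the tool from outside, world axes, zero at the start; "torque": the same for the moment, N m; "width": finger opening in m; "grasp_force": force on a finger pad.
Only numpy, scipy, OpenCV 4.12 (cv2) and the standard library are available. Lean on these libraries where they do the work, as an engineer would, in place of code of your own. Each camera call takes 0.05 s, during which the arm holds its last target. There are 200 camera calls.

## Working session

There is one attempt and no reset: what is moved stays moved. The work goes in short steps, Python scripts to look and compute and a tool call to move; the robot and the scene stay as the last step left them, time stands still between calls to the robot, and variables do not carry over. Pictures are saved under pics/ and viewed, at most 10 in all, crops included, and the job is handed in when it is done.

Besides the shell and the picture viewer there is one more tool, called as name(argument=value, ...), one argument or row to a line, values as JSON. send_rows: Moves the arm, as the interface text tells. Its arguments: {"type":"object","properties":{"plan":{"type":"array","items":{"type":"array","items":{"type":"number"}}},"grip_force":{"type":"number"}},"required":["plan"]}

```bash
mkdir -p pics
cat > h.py <<'E'
import numpy as np,cv2
from rig import manip
def grab(n):
    im,d=manip.grab_frame(n); c=manip.camera_info(n)
    return im,d,np.array(c["camera_matrix"]),np.array(c["cam_to_world"])
def world(d,K,T):
    v,u=np.mgrid[:d.shape[0],:d.shape[1]]
    P=np.stack([(u-K[0,2])/K[0,0]*d,(v-K[1,2])/K[1,1]*d,d],-1)
    return P@T[:3,:3].T+T[:3,3]
E
python3 - <<'E'
from h import *
for n in("top","side"):
    im,d,K,T=grab(n); np.savez(n+"0.npz",im=im,d=d,K=K,T=T)
    cv2.imwrite(f"pics/{n}0.png",cv2.resize(im,(800,600))); print(n,K,T.round(3))
print(manip.get_state())
E
```

```text
top [[467.51796935   0.         260.01416429]
 [  0.         467.51796935 194.47897941]
 [  0.           0.           1.        ]] [[ 0.002 -0.988  0.157  0.27 ]
 [-1.    -0.004 -0.012 -0.111]
 [ 0.012 -0.157 -0.988  1.474]
 [ 0.     0.     0.     1.   ]]
side [[356.87786866   0.         254.85307164]
 [  0.         356.87786866 189.92044143]
 [  0.           0.           1.        ]] [[ 0.915 -0.187  0.359  0.074]
 [-0.404 -0.435  0.805 -0.983]
 [ 0.006 -0.881 -0.473  0.615]
 [ 0.     0.     0.     1.   ]]
{'time_s': 0.1, 'joints': array([ 1.10461486e+00,  2.77099239e-01, -2.77270465e-02,  1.26800029e+00,
       -2.37380024e-05,  1.46741726e+00]), 'dq': array([ 0.00061797, -0.00212451,  0.00464551,  0.00015266,  0.00044899,
       -0.0001939 ]), 'joint_torque': array([ 7.24915990e-04, -4.46709287e+01,  2.96128303e+01,  8.45211383e-03,
       -3.45649755e-05,  4.67264371e-06]), 'tcp_pos': array([0.22149842, 0.58368899, 0.23025311]), 'orientation': array([-2.73804292e-04,  1.80407858e-01,  9.83591365e-01, -9.77571569e-04]), 'force': array([ 0.0968761 , -0.67415768,  0.1661834 ]), 'torque': array([ 0.00661356,  0.0082675 , -0.00727485]), 'grasp_force': 0.0, 'width': 0.08532204460566188}
```

View pics/top0.png

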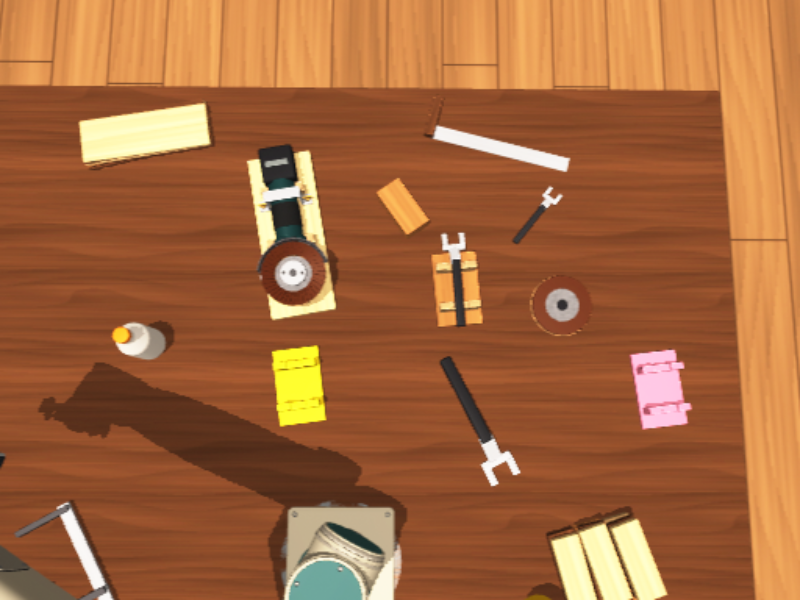

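View pics/side0.png

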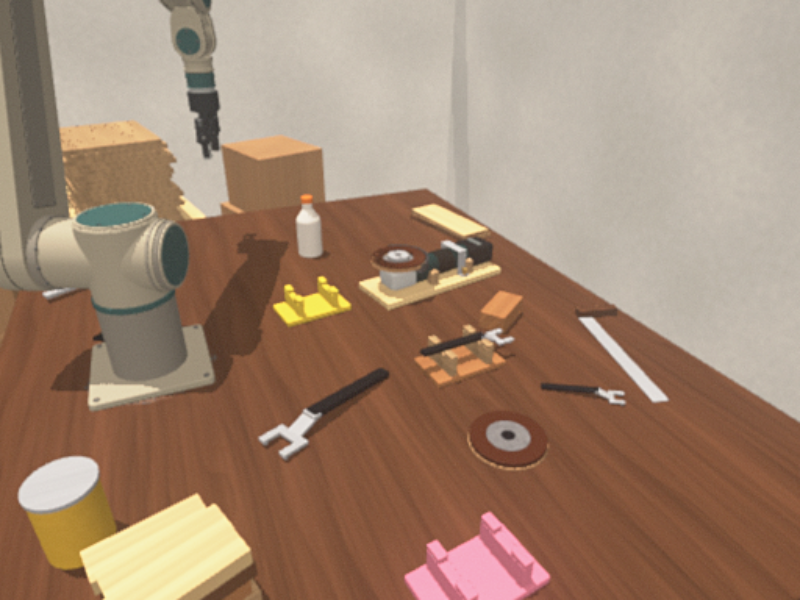

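The top view shows three spanners: a large one at (480,420), one in the orange rest at (457,280), and a small one at (537,215). The rests are orange at (457,288), yellow at (299,385) and pink at (659,389). I choose the middle-sized spanner in the orange rest. The nut is at (292,272). Next I measure them and check both in one close crop.

Run:
```python
from h import *
z=np.load("top0.npz"); im,d,K,T=z["im"],z["d"],z["K"],z["T"]; P=world(d,K,T)
a=cv2.resize(im[145:215,270:315],None,fx=8,fy=8,interpolation=cv2.INTER_CUBIC)
b=cv2.resize(im[150:200,162:212],(400,560)[:1]+(400,),interpolation=cv2.INTER_CUBIC)
b=cv2.copyMakeBorder(b,0,160,0,0,cv2.BORDER_CONSTANT); cv2.imwrite("pics/crop.png",np.hstack([a,b]))
def box(v0,v1,u0,u1):
    m=np.zeros(d.shape,bool); m[v0:v1,u0:u1]=1; return m
hsv=cv2.cvtColor(im,cv2.COLOR_BGR2HSV)
# handle: dark pixels above 40mm
g=im.max(-1); m=box(145,215,272,312)&(g<60)&(P[...,2]>.04)
Q=P[m]; print("handle n",len(Q),"z",np.median(Q[:,2]))
c=Q.mean(0); w,V=np.linalg.eigh(np.cov(Q[:,:2].T)); ax=V[:,1]; ax*=np.sign(ax[0])
t=(Q[:,:2]-c[:2])@ax; print("c",c,"ax",ax,np.degrees(np.arctan2(ax[1],ax[0])),t.min(),t.max(), np.ptp((Q[:,:2]-c[:2])@V[:,0]))
# steel fork
m=box(140,175,275,310)&(hsv[...,1]<50)&(g>120)&(P[...,2]>.02)
Q=P[m]; t=(Q[:,:2]-c[:2])@ax; s=(Q[:,:2]-c[:2])@np.array([-ax[1],ax[0]]);print("steel",len(Q),t.min(),t.max(),s.min(),s.max(),np.median(Q[:,2]))
# rest cleats
m=box(155,215,270,315)&(hsv[...,1]>100)&(P[...,2]>.035); Q=P[m]; t=(Q[:,:2]-c[:2])@ax; s=(Q[:,:2]-c[:2])@np.array([-ax[1],ax[0]])
for sel in(t>0,t<0): print("cleat t",np.percentile(t[sel],[2,50,98]),"s",np.percentile(s[sel],[2,50,98]),sel.sum(),np.median(Q[sel,2]))
# board
m=box(155,215,270,315)&(hsv[...,1]>100)&(abs(P[...,2]-.012)<.006)&(g>150); Q=P[m].astype(np.float32)
r=cv2.minAreaRect(Q[:,:2]*1000); print("board",r,len(Q))
# nut
m=box(155,192,168,208)&(hsv[...,1]<60)&(P[...,2]>.085); Q=P[m]; print("nut n",len(Q),Q.mean(0),np.ptp(Q,axis=0),np.median(Q[:,2]))
print(cv2.minEnclosingCircle((Q[:,:2]*1000).astype(np.float32)))
# grinder board for axis
m=box(90,205,150,218)&(hsv[...,2]>150)&(hsv[...,0]>18)&(hsv[...,0]<35)&(P[...,2]>.005)&(P[...,2]<.05); Q=P[m].astype(np.float32); print("gboard",cv2.minAreaRect(Q[:,:2]*1000),np.median(Q[:,2]))
```

```text
handle n 180 z 0.055115044349692166
c [ 0.52050953 -0.22923266  0.06299262] ax [ 0.99937464 -0.03536003] -2.026402938150523 -0.2545713772131004 0.06627613816068707 0.12392261160231854
steel 132 -0.2545713772131004 0.12390816854449904 -0.012199157587088944 0.10911003927087969 0.038391366034937646
cleat t [0.00848118 0.05156591 0.06308227] s [-0.03541806 -0.00597796  0.04093727] 129 0.05282460307128889
cleat t [-0.25457138 -0.02676251 -0.00911066] s [-0.04455861 -0.01400306  0.10911004] 136 0.053465053227182535
board ((537.9974365234375, -224.4263916015625), (159.61181640625, 126.11996459960938), 8.501184463500977) 731
nut n 320 [0.54958567 0.09120388 0.10063105] [0.34067721 0.26203484 1.38918388] 0.09250850538151989
((440.24420166015625, 8.315067291259766), 208.0374298095703)
gboard ((648.1959838867188, 109.99922180175781), (341.1431579589844, 132.1290740966797), 10.323163986206055) 0.016031403
```

View pics/crop.png

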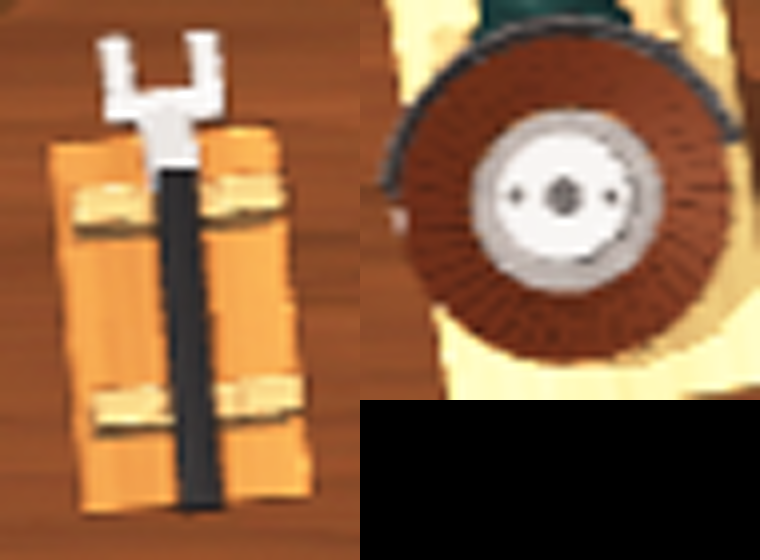

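The crop confirms a 135 mm black handle with a steel fork lying in the orange rest. The nut holes are at about pixels (181.6,174.4) and (193.4,174.4). Next I refine everything by intersecting pixel rays with planes at the known heights.

```bash
cat >> h.py <<'E'
def ray(u,v,K,T,z):
    r=np.stack([(np.asarray(u)-K[0,2])/K[0,0],(np.asarray(v)-K[1,2])/K[1,1],np.ones_like(np.asarray(u,float))],-1)@T[:3,:3].T
    return (T[:3,3]+r*((z-T[2,3])/r[...,2])[...,None])[...,:2]
def line(XY):
    c=XY.mean(0); w,V=np.linalg.eigh(np.cov(XY.T)); a=V[:,1]; a=a*np.sign(a[0]); t=(XY-c)@a
    return c,a,np.degrees(np.arctan2(a[1],a[0])),t.min(),t.max(),np.ptp((XY-c)@V[:,0])
E
python3 - <<'E'
from h import *
z=np.load("top0.npz"); im,K,T=z["im"],z["K"],z["T"]
S=6
def up(v0,v1,u0,u1):
    I=cv2.resize(im[v0:v1,u0:u1],None,fx=S,fy=S,interpolation=cv2.INTER_CUBIC); 
    vv,uu=np.mgrid[:I.shape[0],:I.shape[1]]; return I,(uu+.5)/S-.5+u0,(vv+.5)/S-.5+v0
def big(m):
    n,l,st,_=cv2.connectedComponentsWithStats(m.astype(np.uint8)); return l==1+st[1:,4].argmax()
I,U,V=up(145,215,270,315); h=cv2.cvtColor(I,cv2.COLOR_BGR2HSV)
m=big(h[...,2]<85); X=ray(U[m],V[m],K,T,.055); c,a,ang,t0,t1,w=line(X); print("handle",c,ang,t0,t1,w)
n=np.array([-a[1],a[0]])
for nm,e in(("front",c+a*(t1-.043)),("rear",c+a*(t0+.092))): print(nm,"grip pt",e)
m=big((h[...,1]<70)&(h[...,2]>130)); X=ray(U[m],V[m],K,T,.037); t=(X-c)@a; s=(X-c)@n; print("fork t",t.min(),t.max(),"s",s.min(),s.max())
m=big((h[...,0]>8)&(h[...,0]<28)&(h[...,1]>90)&(h[...,2]>190)); X=ray(U[m],V[m],K,T,.012)*1000; print("rest",cv2.minAreaRect(X.astype(np.float32)))
I,U,V=up(155,192,168,208); h=cv2.cvtColor(I,cv2.COLOR_BGR2HSV)
m=big((h[...,1]<60)&(h[...,2]>195)); 
cs,_=cv2.findContours(m.astype(np.uint8),0,cv2.CHAIN_APPROX_NONE); hull=cv2.convexHull(cs[0])[:,0]
X=ray(U[hull[:,1],hull[:,0]],V[hull[:,1],hull[:,0]],K,T,.095)*1000; print("nut",cv2.fitEllipse(X.astype(np.float32)))
f=np.zeros(m.shape,np.uint8); cv2.fillConvexPoly(f,hull,1); f=cv2.erode(f,np.ones((9,9)))
dk=((h[...,2]<170)&(f>0)).astype(np.uint8); nn,l,st,ce=cv2.connectedComponentsWithStats(dk)
for k in range(1,nn):
    wt=np.clip(200-h[...,2][l==k].astype(float),0,None); u=np.average(U[l==k],weights=wt);v=np.average(V[l==k],weights=wt)
    print(st[k,4],u,v,ray(u,v,K,T,.095))
E
```

```text
handle [ 0.51799614 -0.23012044] 3.898413996187451 -0.06622693793732742 0.06824721125987736 0.021950757476789602
front grip pt [ 0.54318493 -0.22840395]
rear grip pt [ 0.54370957 -0.22836819]
fork t 0.06386784846699152 0.12732007741059304 s -0.023589315984134863 0.02446627183346198
rest ((533.4403076171875, -204.04978942871094), (150.99090576171875, 39.820003509521484), 4.990738868713379)
nut ((550.3147583007812, 94.44989013671875), (52.83826446533203, 55.60628890991211), 15.357833862304688)
503 187.03061248797033 174.09873128853062 [0.54977499 0.09152052]
60 181.00275229357797 173.93256880733944 [0.55019799 0.10959372]
61 192.89828966521108 174.09170305676858 [0.54987972 0.07393667]
```

```bash
cat >> h.py <<'E'
from scipy.spatial.transform import Rotation as R
def go(*targets):
    "targets: (x,y,z,yaw_deg of spanner x axis); tool x points opposite"
    s=manip.get_state(); q=s["orientation"]; R0=R.from_quat(np.r_[q[1:],q[0]])
    print("t",s["time_s"],"tcp",s["tcp_pos"].round(4),"F",s["force"].round(2),"T",s["torque"].round(3),"w",round(s["width"],4))
    X=R0.as_matrix(); print(" yaw of spanner",np.degrees(np.arctan2(-X[1,0],-X[0,0])).round(2),"tilt z",X[:,2].round(4))
    for x,y,z,yaw in targets:
        G=R.from_euler("z",yaw+180,degrees=True)*R.from_euler("x",180,degrees=True)
        print((R0.inv().apply(np.array([x,y,z])-s["tcp_pos"])*1000).round(1),np.degrees((R0.inv()*G).as_rotvec()).round(2))
E
python3 -c "
from h import *
go((.5434,-.2284,.2,3.9),(.5434,-.2284,.031,3.9))"
```

```text
t 0.1 tcp [0.2215 0.5837 0.2303] F [ 0.1  -0.67  0.17] T [ 0.007  0.008 -0.007] w 0.0853
 yaw of spanner -20.79 tilt z [-9.0e-04 -1.8e-03 -1.0e+00]
[-589.2 -644.9   31.4] [ -0.11  -0.04 -24.69]
[-589.2 -644.6  200.4] [ -0.11  -0.04 -24.69]
```

send_rows(
  plan=[
    [1, -589, -645, 0, 0, 0, -24.7],
    [1, -589, -645, 0, 0, 0, -24.7],
    [1, -589, -645, 0, 0, 0, -24.7],
    [1, -589, -645, 0, 0, 0, -24.7],
    [1, -589, -645, 0, 0, 0, -24.7],
    [1, -589, -645, 0, 0, 0, -24.7],
    [1, -589, -645, 0, 0, 0, -24.7],
    [1, -589, -645, 0, 0, 0, -24.7],
    [1, -589, -645, 0, 0, 0, -24.7],
    [1, -589, -645, 0, 0, 0, -24.7],
    [1, -589, -645, 0, 0, 0, -24.7],
    [1, -589, -645, 0, 0, 0, -24.7],
    [1, -589, -645, 0, 0, 0, -24.7],
    [1, -589, -645, 0, 0, 0, -24.7],
    [1, -589, -645, 0, 0, 0, -24.7],
    [1, -589, -645, 0, 0, 0, -24.7],
    [1, -589, -645, 0, 0, 0, -24.7],
    [1, -589, -645, 0, 0, 0, -24.7],
    [1, -589, -645, 0, 0, 0, -24.7],
    [1, -589, -645, 0, 0, 0, -24.7],
  ],
)

```text
time_s: 1.77
tcp_pos: [0.5283, -0.1914, 0.2308]
orientation: [-0.0, -0.034, 0.999, 0.0]
force: [1.1, 0.7, 0.9]
width: 0.0852
grasp_force: 0.0
```

send_rows(
  plan=[
    [1, 0, 0, 0, 0, 0, 0],
    [1, 0, 0, 0, 0, 0, 0],
  ],
)

```text
time_s: 1.93
tcp_pos: [0.5285, -0.1913, 0.2304]
orientation: [-0.001, -0.032, 0.999, 0.0]
force: [-0.6, -0.2, 0.3]
width: 0.0855
grasp_force: 0.0
```

```bash
python3 -c "
from h import *
go((.5434,-.2284,.1,3.9),(.5434,-.2284,.031,3.9))"
```

```text
t 1.9333 tcp [ 0.5285 -0.1913  0.2304] F [-0.58 -0.18  0.35] T [ 0.005 -0.011  0.023] w 0.0855
 yaw of spanner 3.72 tilt z [-1.2e-03  7.0e-04 -1.0e+00]
[-12.6 -38.1 130.3] [ 0.05 -0.07 -0.18]
[-12.7 -38.1 199.3] [ 0.05 -0.07 -0.18]
```

send_rows(
  plan=[
    [1, -12.7, -38, 40, 0, 0, 0],
    [1, -12.7, -38, 75, 0, 0, 0],
    [1, -12.7, -38, 110, 0, 0, 0],
    [1, -12.7, -38, 140, 0, 0, 0],
    [1, -12.7, -38, 165, 0, 0, 0],
    [1, -12.7, -38, 185, 0, 0, 0],
    [1, -12.7, -38, 195, 0, 0, 0],
    [1, -12.7, -38, 199, 0, 0, 0],
    [1, -12.7, -38, 199, 0, 0, 0],
    [1, -12.7, -38, 199, 0, 0, 0],
    [0, -12.7, -38, 199, 0, 0, 0],
    [0, -12.7, -38, 199, 0, 0, 0],
    [0, -12.7, -38, 199, 0, 0, 0],
    [0, -12.7, -38, 199, 0, 0, 0],
    [0, -12.7, -38, 199, 0, 0, 0],
    [0, -12.7, -38, 199, 0, 0, 0],
    [0, -12.7, -38, 199, 0, 0, 0],
    [0, -12.7, -38, 199, 0, 0, 0],
    [0, -12.7, -38, 199, 0, 0, 0],
    [0, -12.7, -38, 199, 0, 0, 0],
  ],
  grip_force=80,
)

```text
time_s: 3.6
tcp_pos: [0.544, -0.2266, 0.0329]
orientation: [0.0, -0.034, 0.999, -0.0]
force: [-2.1, 1.0, 4.8]
width: 0.0165
grasp_force: 78.7
```

```bash
python3 -c "
from h import *
go((.5434,-.2284,.031,3.9))
print(manip.get_state()['grasp_force'])"
```

```text
t 3.6 tcp [ 0.544  -0.2266  0.0329] F [-2.15  1.    4.78] T [ 0.212  0.243 -0.037] w 0.0165
 yaw of spanner 3.91 tilt z [ 6.e-04 -2.e-04 -1.e+00]
[ 0.7 -1.8  1.9] [-0.02  0.03  0.01]
78.73144626617432
```

send_rows(
  plan=[
    [0, 0, 0, -10, 0, 0, 0],
    [0, 0, 0, -30, 0, 0, 0],
    [0, 0, 0, -60, 0, 0, 0],
    [0, 0, 0, -90, 0, 0, 0],
    [0, 0, 0, -120, 0, 0, 0],
    [0, 0, 0, -130, 0, 0, 0],
    [0, 0, 0, -130, 0, 0, 0],
    [0, 0, 0, -130, 0, 0, 0],
    [0, 0, 0, -130, 0, 0, 0],
  ],
)

```text
time_s: 4.35
tcp_pos: [0.5419, -0.2256, 0.1597]
orientation: [-0.002, -0.034, 0.999, 0.001]
force: [-0.5, 0.4, -3.1]
width: 0.0165
grasp_force: 78.4
```

```bash
python3 -c "
from h import *
go((.4556,.0925,.163,-.5),(.4556,.0925,.135,-.5))"
```

```text
t 4.35 tcp [ 0.5419 -0.2256  0.1597] F [-0.53  0.38 -3.07] T [0.046 0.048 0.02 ] w 0.0165
 yaw of spanner 3.91 tilt z [-0.004   0.0022 -1.    ]
[ 64.4 323.2  -2.2] [ 0.13 -0.23  4.41]
[ 64.3 323.1  25.8] [ 0.13 -0.23  4.41]
```

send_rows(
  plan=[
    [0, 7, 30, 0, 0, 0, 0.4],
    [0, 14, 68, 0, 0, 0, 1],
    [0, 21, 107, 0, 0, 0, 1.5],
    [0, 29, 146, 0, 0, 0, 2],
    [0, 37, 185, 0, 0, 0, 2.5],
    [0, 45, 224, 0, 0, 0, 3],
    [0, 52, 260, 0, 0, 0, 3.6],
    [0, 58, 290, 0, 0, 0, 4],
    [0, 62, 312, 0, 0, 0, 4.2],
    [0, 64.3, 323, 10, 0.13, -0.2, 4.4],
    [0, 64.3, 323, 24, 0.13, -0.2, 4.4],
    [0, 64.3, 323, 24, 0.13, -0.2, 4.4],
    [0, 64.3, 323, 24, 0.13, -0.2, 4.4],
    [0, 64.3, 323, 24, 0.13, -0.2, 4.4],
  ],
)

```text
time_s: 5.52
tcp_pos: [0.4567, 0.091, 0.1374]
orientation: [0.001, 0.005, 1.0, -0.001]
force: [0.0, -0.6, -2.2]
width: 0.0164
grasp_force: 78.7
```

Run:
```python
from h import *
go((.4556,.0925,.12,-.5))
im,d,K,T=grab("top"); a=cv2.resize(im[150:210,155:215],(560,560),interpolation=cv2.INTER_CUBIC)
np.savez("top1.npz",im=im,d=d,K=K,T=T)
im,d,K,T=grab("side"); np.savez("side1.npz",im=im,d=d,K=K,T=T)
u=K@np.linalg.inv(T)[:3]@np.array([.55,.09,.1,1]); u=(u[:2]/u[2]).astype(int); print(u)
b=cv2.resize(im[u[1]-24:u[1]+24,u[0]-24:u[0]+24][:, :],(560,560),interpolation=cv2.INTER_CUBIC)
cv2.imwrite("pics/hover.png",cv2.resize(np.hstack([a,b]),(800,400)))
```

```text
t 5.5167 tcp [0.4567 0.091  0.1374] F [ 0.03 -0.56 -2.25] T [-0.025  0.049  0.019] w 0.0164
 yaw of spanner -0.52 tilt z [ 0.0013 -0.0024 -1.    ]
[ 1.2  1.5 17.4] [-0.14  0.08 -0.02]
[254 161]
```

View pics/hover.png

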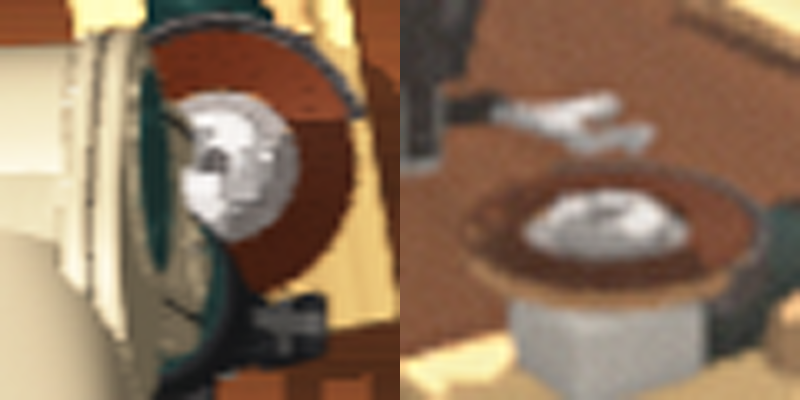

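The left half, partly hidden by the wrist, shows the fork over the nut at about (235,150). The right half shows the fork just above the nut at about (600,215). I now lower slowly to feel for contact.

send_rows(
  plan=[
    [0, 1.2, 1.5, 10, -0.14, 0.08, 0],
    [0, 1.2, 1.5, 20, -0.14, 0.08, 0],
    [0, 1.2, 1.5, 27, -0.14, 0.08, 0],
    [0, 1.2, 1.5, 31, -0.14, 0.08, 0],
    [0, 1.2, 1.5, 32, -0.14, 0.08, 0],
    [0, 1.2, 1.5, 33, -0.14, 0.08, 0],
    [0, 1.2, 1.5, 33, -0.14, 0.08, 0],
  ],
)

```text
time_s: 6.2
tcp_pos: [0.4564, 0.0928, 0.1052]
orientation: [0.001, 0.004, 1.0, 0.0]
force: [0.1, -0.2, -2.7]
width: 0.0162
grasp_force: 78.8
```

```bash
python3 -c "
from h import *
go((.4556,.0925,.1019,-.5))"
```

```text
t 6.2 tcp [0.4564 0.0928 0.1052] F [ 0.13 -0.23 -2.66] T [-0.021  0.045  0.064] w 0.0162
 yaw of spanner -0.49 tilt z [ 2.e-03  3.e-04 -1.e+00]
[ 0.8 -0.3  3.3] [0.02 0.12 0.01]
```

send_rows(
  plan=[
    [0, 0.8, -0.3, 1, 0, 0.1, 0],
    [0, 0.8, -0.3, 2, 0, 0.1, 0],
    [0, 0.8, -0.3, 2, 0, 0.1, 0],
    [0, 0.8, -0.3, 2, 0, 0.1, 0],
  ],
)

```text
time_s: 6.53
tcp_pos: [0.4557, 0.0926, 0.1035]
orientation: [0.0, 0.004, 1.0, 0.0]
force: [0.3, 0.4, -2.1]
width: 0.0164
grasp_force: 78.8
```

send_rows(
  plan=[
    [0, 0, 0, 0.5, 0, 0, 0],
    [0, 0, 0, 1, 0, 0, 0],
    [0, 0, 0, 1, 0, 0, 0],
  ],
)

```text
time_s: 6.78
tcp_pos: [0.4556, 0.0925, 0.1023]
orientation: [0.0, 0.004, 1.0, 0.0]
force: [0.4, 0.5, -3.7]
width: 0.0166
grasp_force: 78.8
```

send_rows(
  plan=[
    [0, 0, 0, 0.5, 0, 0, 0],
    [0, 0, 0, 1, 0, 0, 0],
    [0, 0, 0, 1, 0, 0, 0],
  ],
)

```text
time_s: 7.03
tcp_pos: [0.4555, 0.0926, 0.1012]
orientation: [0.0, 0.004, 1.0, 0.0]
force: [-0.3, -0.2, -3.0]
width: 0.0162
grasp_force: 78.8
```

Still free at −3 N. I continue down.

send_rows(
  plan=[
    [0, 0, 0, 0.5, 0, 0, 0],
    [0, 0, 0, 1, 0, 0, 0],
    [0, 0, 0, 1, 0, 0, 0],
  ],
)

```text
time_s: 7.28
tcp_pos: [0.4557, 0.0927, 0.1003]
orientation: [0.0, 0.004, 1.0, 0.0]
force: [1.1, 0.7, -2.5]
width: 0.016
grasp_force: 78.8
```

send_rows(
  plan=[
    [0, 0, 0, 0.5, 0, 0, 0],
    [0, 0, 0, 1, 0, 0, 0],
    [0, 0, 0, 1, 0, 0, 0],
  ],
)

```text
time_s: 7.53
tcp_pos: [0.4556, 0.0927, 0.0994]
orientation: [0.0, 0.004, 1.0, 0.0]
force: [-0.4, 0.2, -1.2]
width: 0.0164
grasp_force: 79.0
```

send_rows(
  plan=[
    [0, 0, 0, 0.5, 0, 0, 0],
    [0, 0, 0, 1, 0, 0, 0],
    [0, 0, 0, 1, 0, 0, 0],
  ],
)

```text
time_s: 7.78
tcp_pos: [0.4555, 0.0927, 0.0984]
orientation: [0.0, 0.004, 1.0, 0.0]
force: [-2.1, 0.9, 0.5]
width: 0.0161
grasp_force: 79.2
```

```bash
python3 -c "
from h import *
go((.4556,.0925,.1019,-.5))"
```

```text
t 7.7833 tcp [0.4555 0.0927 0.0984] F [-2.12  0.92  0.54] T [0.172 0.103 0.061] w 0.0161
 yaw of spanner -0.48 tilt z [ 4.e-04  6.e-04 -1.e+00]
[-0.1 -0.2 -3.5] [0.03 0.02 0.02]
```

send_rows(
  plan=[
    [0, 0.7, 0.2, 0, 0, 0, 0],
    [0, 0.7, 0.2, 0.5, 0, 0, 0],
    [0, 0.7, 0.2, 1, 0, 0, 0],
    [0, 0.7, 0.2, 1, 0, 0, 0],
  ],
)

```text
time_s: 8.12
tcp_pos: [0.4549, 0.0929, 0.0972]
orientation: [0.0, 0.004, 1.0, 0.0]
force: [-0.5, 0.9, -2.3]
width: 0.0161
grasp_force: 78.9
```

```bash
python3 -c "
from h import *
go((.4556,.0925,.1019,-.5))"
```

```text
t 8.1167 tcp [0.4549 0.0929 0.0972] F [-0.54  0.94 -2.31] T [ 0.355 -0.04   0.102] w 0.0161
 yaw of spanner -0.48 tilt z [ 5.e-04  7.e-04 -1.e+00]
[-0.7 -0.4 -4.7] [0.04 0.03 0.02]
```

send_rows(
  plan=[
    [0, 0.3, 0.3, 0.5, 0, 0, 0],
    [0, 0.3, 0.3, 1, 0, 0, 0],
    [0, 0.3, 0.3, 1, 0, 0, 0],
  ],
)

```text
time_s: 8.37
tcp_pos: [0.4546, 0.093, 0.0962]
orientation: [0.0, 0.004, 1.0, 0.0]
force: [0.2, 1.0, -2.6]
width: 0.0164
grasp_force: 78.9
```

send_rows(
  plan=[
    [0, 0, 0, 0.5, 0, 0, 0],
    [0, 0, 0, 1, 0, 0, 0],
    [0, 0, 0, 1, 0, 0, 0],
  ],
)

```text
time_s: 8.62
tcp_pos: [0.4545, 0.093, 0.0953]
orientation: [0.0, 0.004, 1.0, 0.0]
force: [-1.4, 0.7, -0.6]
width: 0.0164
grasp_force: 79.1
```

```bash
python3 -c "
from h import *
go((.4556,.0925,.1019,-.5))"
```

```text
t 8.6167 tcp [0.4545 0.093  0.0953] F [-1.45  0.67 -0.63] T [0.206 0.073 0.08 ] w 0.0164
 yaw of spanner -0.49 tilt z [ 2.e-04  2.e-04 -1.e+00]
[-1.1 -0.5 -6.6] [0.01 0.01 0.01]
```

send_rows(
  plan=[
    [0, 0.2, 0.2, 0.5, 0, 0, 0],
    [0, 0.2, 0.2, 1, 0, 0, 0],
    [0, 0.2, 0.2, 1, 0, 0, 0],
  ],
)

```text
time_s: 8.87
tcp_pos: [0.4543, 0.0931, 0.0945]
orientation: [0.0, 0.004, 1.0, -0.0]
force: [-1.9, 0.5, 3.4]
width: 0.0164
grasp_force: 79.4
```

send_rows(
  plan=[
    [0, 0, 0, 0.5, 0, 0, 0],
    [0, 0, 0, 1, 0, 0, 0],
    [0, 0, 0, 1, 0, 0, 0],
  ],
)

```text
time_s: 9.12
tcp_pos: [0.4542, 0.0932, 0.0936]
orientation: [0.0, 0.004, 1.0, 0.0]
force: [-4.8, -1.0, 5.5]
width: 0.0163
grasp_force: 79.8
```

```bash
python3 -c "
from h import *
go((.4556,.0925,.1019,-.5))"
```

```text
t 9.1167 tcp [0.4542 0.0932 0.0936] F [-4.79 -1.03  5.52] T [-0.021  0.398 -0.022] w 0.0163
 yaw of spanner -0.49 tilt z [ 1.e-04  0.e+00 -1.e+00]
[-1.5 -0.7 -8.3] [0.   0.   0.01]
```

Run:
```python
from h import *
im,d,K,T=grab("side"); np.savez("side2.npz",im=im,d=d,K=K,T=T)
b=cv2.resize(im[140:180,230:280],(750,600),interpolation=cv2.INTER_CUBIC)
cv2.imwrite("pics/home.png",b)
```

```text
(no output)
```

View pics/home.png

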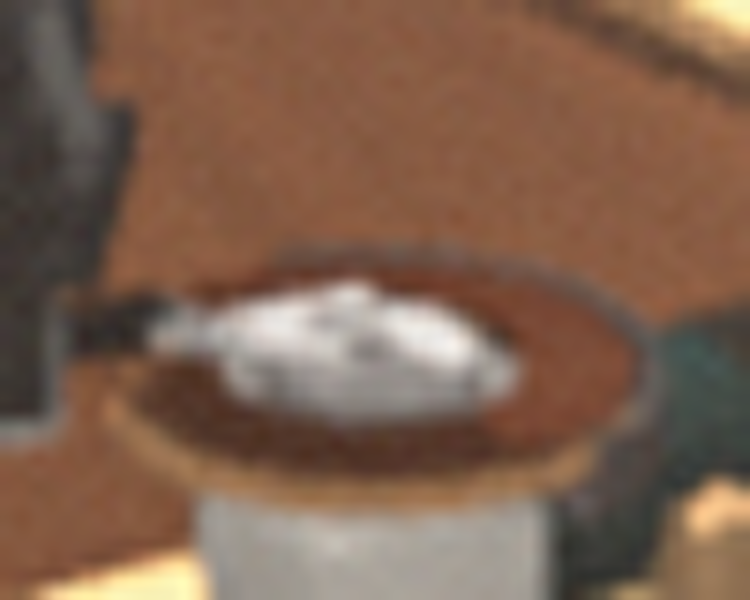

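The fork lies on the nut at about (370,330), but its depth can't be told from this view. I test by feel instead: ease off the pressure, shift sideways, and see whether the prongs are captive.

send_rows(
  plan=[
    [0, 0.5, 0, -0.5, 0, 0, 0],
    [0, 0.5, 0, -1, 0, 0, 0],
    [0, 0.5, 0, -1, 0, 0, 0],
  ],
)

```text
time_s: 9.42
tcp_pos: [0.4543, 0.0932, 0.0945]
orientation: [0.001, 0.004, 1.0, 0.0]
force: [-0.9, -0.1, 1.2]
width: 0.0162
grasp_force: 79.4
```

send_rows(
  plan=[
    [0, 0, 1, 0, 0, 0, 0],
    [0, 0, 2, 0, 0, 0, 0],
    [0, 0, 2, 0, 0, 0, 0],
  ],
)

```text
time_s: 9.67
tcp_pos: [0.4545, 0.0948, 0.0944]
orientation: [0.001, 0.005, 1.0, -0.001]
force: [-1.3, -2.5, 1.5]
width: 0.0162
grasp_force: 79.4
```

send_rows(
  plan=[
    [0, 0, -1, 0, 0, 0, 0],
    [0, 0, -2, 0, 0, 0, 0],
    [0, 0, -3, 0, 0, 0, 0],
    [0, 0, -4, 0, 0, 0, 0],
    [0, 0, -4, 0, 0, 0, 0],
  ],
)

```text
time_s: 10.08
tcp_pos: [0.4544, 0.0922, 0.0945]
orientation: [0.001, 0.004, 1.0, 0.001]
force: [0.4, 4.2, 0.6]
width: 0.0163
grasp_force: 79.4
```

send_rows(
  plan=[
    [0, -1, 2, 0, 0, 0, 0],
    [0, -2, 2, 0, 0, 0, 0],
    [0, -3, 2, 0, 0, 0, 0],
    [0, -3, 2, 0, 0, 0, 0],
  ],
)

```text
time_s: 10.42
tcp_pos: [0.4543, 0.093, 0.0938]
orientation: [-0.002, 0.004, 1.0, -0.0]
force: [-5.4, 0.4, 5.9]
width: 0.0162
grasp_force: 80.0
```

send_rows(
  plan=[
    [0, 2, 0, 0, 0, 0, 0],
    [0, 4, 0, 0, 0, 0, 0],
    [0, 6, 0, 0, 0, 0, 0],
    [0, 6, 0, 0, 0, 0, 0],
  ],
)

```text
time_s: 10.75
tcp_pos: [0.4526, 0.0932, 0.0947]
orientation: [0.002, 0.004, 1.0, -0.0]
force: [4.4, 0.6, -1.3]
width: 0.0164
grasp_force: 79.0
```

```bash
python3 -c "
from h import *
go((.4543,.0934,.0945,-.5))"
```

```text
t 10.75 tcp [0.4526 0.0932 0.0947] F [ 4.45  0.63 -1.35] T [ 0.173 -1.07   0.06 ] w 0.0164
 yaw of spanner -0.51 tilt z [ 0.0042 -0.     -1.    ]
[-1.7  0.3  0.2] [ 0.    0.24 -0.01]
```

The prongs are captive: about ±5 N of side force moves them under 2 mm, even with almost no vertical load. The height also matches fully home (TCP about 0.095). I now centre them and press moderately.

send_rows(
  plan=[
    [0, -1.5, 0, 0, 0, 0, 0],
    [0, -2, 0, 1, 0, 0, 0],
    [0, -2, 0, 2, 0, 0, 0],
    [0, -2, 0, 3, 0, 0, 0],
    [0, -2, 0, 3, 0, 0, 0],
  ],
)

```text
time_s: 11.17
tcp_pos: [0.452, 0.0932, 0.0914]
orientation: [-0.001, 0.004, 1.0, 0.0]
force: [-2.3, -0.1, 6.7]
width: 0.0162
grasp_force: 80.0
```

```bash
python3 -c "
from h import *
go((.4535,.0933,.0935,-.5))"
```

```text
t 11.1667 tcp [0.452  0.0932 0.0914] F [-2.27 -0.07  6.73] T [ 0.083 -0.131  0.04 ] w 0.0162
 yaw of spanner -0.49 tilt z [-1.4e-03  1.0e-04 -1.0e+00]
[-1.5  0.1 -2.1] [ 0.   -0.08  0.01]
```

send_rows(
  plan=[
    [0, -0.5, 0, -1, 0, 0, 0],
    [0, -1, 0, -2, 0, 0, 0],
    [0, -1.5, 0, -3, 0, 0, 0],
    [0, -1.5, 0, -4, 0, 0, 0],
    [0, -1.5, 0, -4, 0, 0, 0],
  ],
)

```text
time_s: 11.58
tcp_pos: [0.4534, 0.0932, 0.0945]
orientation: [-0.001, 0.004, 1.0, 0.0]
force: [-0.7, 0.3, -2.6]
width: 0.0163
grasp_force: 79.0
```

```bash
python3 -c "
from h import *
go((.4535,.0933,.0955,-.5))"
```

```text
t 11.5833 tcp [0.4534 0.0932 0.0945] F [-0.74  0.31 -2.61] T [0.168 0.178 0.069] w 0.0163
 yaw of spanner -0.49 tilt z [-1.7e-03  2.0e-04 -1.0e+00]
[-0.1  0.1 -1. ] [ 0.01 -0.1   0.01]
```

send_rows(
  plan=[
    [0, 0, 0, 0, 0, 0.5, 0],
    [0, 0, 0, 0, 0, 1, 0],
    [0, 0, 0, 0, 0, 1, 0],
  ],
)

```text
time_s: 11.83
tcp_pos: [0.4543, 0.0933, 0.0951]
orientation: [-0.009, 0.004, 1.0, 0.0]
force: [-1.3, 0.5, -0.7]
width: 0.0163
grasp_force: 79.2
```

```bash
python3 -c "
from h import *
go((.4535,.0933,.0955,-.5))"
```

```text
t 11.8333 tcp [0.4543 0.0933 0.0951] F [-1.29  0.46 -0.73] T [0.117 0.297 0.084] w 0.0163
 yaw of spanner -0.49 tilt z [-1.850e-02  5.000e-04 -9.998e-01]
[ 0.8  0.  -0.4] [ 0.02 -1.06  0.01]
```

send_rows(
  plan=[
    [0, 0.5, 0, 0, 0, 0.5, 0],
    [0, 0.8, 0, -0.3, 0, 1, 0],
    [0, 0.8, 0, -0.3, 0, 1.5, 0],
    [0, 0.8, 0, -0.3, 0, 1.5, 0],
  ],
)

```text
time_s: 12.17
tcp_pos: [0.4542, 0.0933, 0.096]
orientation: [-0.022, 0.004, 1.0, 0.0]
force: [-1.3, 1.2, 1.7]
width: 0.0162
grasp_force: 79.5
```

```bash
python3 -c "
from h import *
go((.4535,.0933,.0955,-.5))
im,d,K,T=grab('side'); np.savez('side3.npz',im=im,d=d,K=K,T=T)
cv2.imwrite('pics/home2.png',cv2.resize(im[130:185,200:280],(800,550),interpolation=cv2.INTER_CUBIC))"
```

```text
t 12.1667 tcp [0.4542 0.0933 0.096 ] F [-1.3   1.21  1.66] T [ 0.156 -0.003  0.088] w 0.0162
 yaw of spanner -0.49 tilt z [-4.310e-02  7.000e-04 -9.991e-01]
[0.7 0.  0.5] [ 0.02 -2.47  0.01]
```

View pics/home2.png

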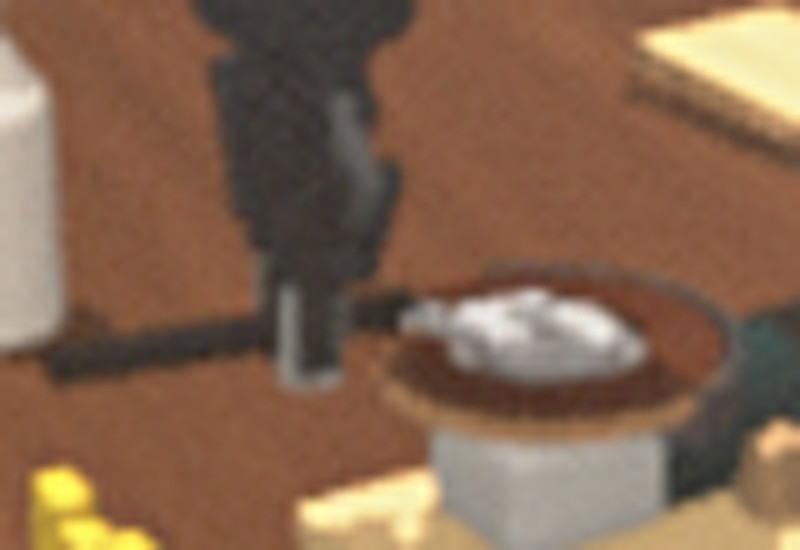

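The handle runs from (50,365) to (405,308) in the crop. I compare that slope with a level handle.

Run:
```python
from h import *
z=np.load("side3.npz"); im,K,T=z["im"],z["K"],z["T"]
g=cv2.cvtColor(im,cv2.COLOR_BGR2GRAY).astype(float)
pts=[]
for u in list(range(208,224))+list(range(235,240)):
    col=g[155:172,u]; bg=np.median(col); w=np.clip(bg-12-col,0,None); w[w<10]=0
    pts.append((u,(w*np.arange(155,172)).sum()/w.sum()))
pts=np.array(pts); s,c=np.polyfit(pts[:,0],pts[:,1],1); print("slope",s,"resid",np.std(pts[:,1]-s*pts[:,0]-c), "v at 225",s*225+c)
M=np.linalg.inv(T)[:3]
for p in(-4,-2,0,2,4):
  uv=[]
  for t in(-.085,.04):
    X=np.array([.4542+t*np.cos(np.radians(p)),.0933,.113+t*np.sin(np.radians(p)),1]); q=K@M@X; uv.append(q[:2]/q[2])
  uv=np.array(uv); d=uv[1]-uv[0]; print("pitch up",p,"slope",d[1]/d[0],"v at 225",uv[0,1]+d[1]/d[0]*(225-uv[0,0]))
```

```text
slope nan resid nan v at 225 nan
pitch up -4 slope -0.10020414132941496 v at 225 162.46820351265083
pitch up -2 slope -0.13443230342192045 v at 225 162.60107366852463
pitch up 0 slope -0.1686498953307009 v at 225 162.7339027920475
pitch up 2 slope -0.20294043909684634 v at 225 162.8670151070731
pitch up 4 slope -0.23738817075878652 v at 225 163.00073760911837<stdin>:7: RuntimeWarning: invalid value encountered in scalar divide
```

By eye the slope is −0.161, against −0.169 for a level handle. So the spanner is level and the fork is flat on the nut at the right height, and it's ready to turn. I compute an arc about the nut axis.

```bash
cat >> h.py <<'E'
C=np.array([.5495,.0925])
def arc(angs,dr=0,dz=0):
    s=manip.get_state(); q=s["orientation"]; R0=R.from_quat(np.r_[q[1:],q[0]]); p=s["tcp_pos"]
    F,Tq=s["force"],s["torque"]; X=R0.as_matrix(); yaw=np.degrees(np.arctan2(-X[1,0],-X[0,0]))
    a=p[:2]-C; Mz=a[0]*F[1]-a[1]*F[0]+Tq[2]
    rad=np.array([np.cos(np.radians(yaw)),np.sin(np.radians(yaw))]); tan=np.array([-rad[1],rad[0]])
    print("t",round(s["time_s"],2),"tcp",p.round(4),"yaw",round(yaw,2),"r",np.linalg.norm(a).round(4),"bearing",np.degrees(np.arctan2(-a[1],-a[0])).round(2),
      "\nF",F.round(2),"Frad",(F[:2]@rad).round(2),"Ftan",(F[:2]@tan).round(2),"T",Tq.round(3),"M about nut (TCP-ref)",Mz.round(3),"grip",round(s["grasp_force"],1), "tilt",X[:,2].round(4))
    for t in angs:
        W=R.from_euler("z",-t,degrees=True); n=np.r_[C,p[2]]+W.apply(p-np.r_[C,p[2]])
        print(t,(R0.inv().apply(n-p)*1000).round(1).tolist(),np.degrees((R0.inv()*W*R0).as_rotvec()).round(2).tolist())
E
python3 -c "
from h import *
arc([2,4,6,8,10,12,14,16,18,20])"
```

```text
t 12.22 tcp [0.4542 0.0933 0.0959] yaw -0.49 r 0.0953 bearing -0.46 
F [-1.54  0.35  2.17] Frad -1.54 Ftan 0.34 T [ 0.156 -0.023  0.04 ] M about nut (TCP-ref) 0.008 grip 79.5 tilt [-4.270e-02  7.000e-04 -9.991e-01]
2 [-0.1, 3.3, -0.0] [-0.09, -0.0, 2.0]
4 [-0.2, 6.6, -0.0] [-0.17, -0.0, 4.0]
6 [-0.5, 10.0, -0.0] [-0.26, -0.0, 5.99]
8 [-0.9, 13.3, -0.0] [-0.34, -0.0, 7.99]
10 [-1.4, 16.6, -0.1] [-0.43, -0.0, 9.99]
12 [-2.1, 19.8, -0.1] [-0.51, -0.0, 11.99]
14 [-2.8, 23.1, -0.1] [-0.6, -0.0, 13.99]
16 [-3.7, 26.3, -0.1] [-0.68, -0.01, 15.99]
18 [-4.6, 29.5, -0.2] [-0.77, -0.01, 17.98]
20 [-5.7, 32.6, -0.2] [-0.85, -0.01, 19.98]
```

send_rows(
  plan=[
    [0, 0, 1.6, 0, 0, 0, 1],
    [0, -0.1, 3.3, 0, -0.1, 0, 2],
    [0, -0.2, 5, 0, -0.1, 0, 3],
    [0, -0.2, 6.6, 0, -0.2, 0, 4],
    [0, -0.4, 8.3, 0, -0.2, 0, 5],
    [0, -0.5, 10, 0, -0.3, 0, 6],
    [0, -0.7, 11.6, 0, -0.3, 0, 7],
    [0, -0.9, 13.3, 0, -0.3, 0, 8],
    [0, -1.1, 15, 0, -0.4, 0, 9],
    [0, -1.4, 16.6, 0, -0.4, 0, 10],
  ],
)

```text
time_s: 13.05
tcp_pos: [0.4549, 0.11, 0.0956]
orientation: [-0.022, 0.092, 0.995, 0.002]
force: [-3.4, -0.6, 5.6]
width: 0.0163
grasp_force: 79.8
```

```bash
python3 -c "
from h import *
arc([4,8,12,14])"
```

```text
t 13.05 tcp [0.4549 0.11   0.0956] yaw -10.59 r 0.0963 bearing -10.47 
F [-3.43 -0.56  5.64] Frad -3.27 Ftan -1.19 T [-0.076  0.301  0.21 ] M about nut (TCP-ref) 0.323 grip 79.8 tilt [-0.0431  0.0076 -0.999 ]
4 [-0.2, 6.7, -0.0] [-0.17, 0.0, 4.0]
8 [-0.9, 13.4, -0.0] [-0.35, 0.0, 7.99]
12 [-2.1, 20.0, -0.1] [-0.52, 0.01, 11.99]
14 [-2.8, 23.3, -0.1] [-0.61, 0.01, 13.99]
```

The nut is turning with about 0.3 N m of drag. I continue.

send_rows(
  plan=[
    [0, 0.3, 1.7, 0, 0, 0, 1],
    [0, 0.4, 3.3, 0, -0.1, 0, 2],
    [0, 0.5, 5, 0, -0.1, 0, 3],
    [0, 0.4, 6.7, 0, -0.2, 0, 4],
    [0, 0.3, 8.4, 0, -0.2, 0, 5],
    [0, 0.2, 10, 0, -0.3, 0, 6],
    [0, 0, 11.7, 0, -0.3, 0, 7],
    [0, -0.3, 13.4, 0, -0.3, 0, 8],
    [0, -0.5, 15, 0, -0.4, 0, 9],
    [0, -0.8, 16.7, 0, -0.4, 0, 10],
  ],
)

```text
time_s: 13.88
tcp_pos: [0.4591, 0.1263, 0.0956]
orientation: [-0.021, 0.179, 0.984, 0.003]
force: [-1.8, -0.7, 4.2]
width: 0.016
grasp_force: 79.7
```

```bash
python3 -c "
from h import *
arc([4,6,8])"
```

```text
t 13.88 tcp [0.4591 0.1263 0.0956] yaw -20.6 r 0.0965 bearing -20.51 
F [-1.84 -0.71  4.15] Frad -1.47 Ftan -1.31 T [-0.232 -0.045  0.181] M about nut (TCP-ref) 0.307 grip 79.7 tilt [-0.0404  0.0145 -0.9991]
4 [-0.2, 6.7, -0.0] [-0.17, 0.0, 4.0]
6 [-0.5, 10.1, -0.0] [-0.26, 0.0, 5.99]
8 [-0.9, 13.4, -0.0] [-0.34, 0.01, 7.99]
```

Turned 20°, with M = 0.31. Next 6°, then smaller steps.

send_rows(
  plan=[
    [0, 0, 1.7, 0, 0, 0, 1],
    [0, 0, 3.3, 0, -0.1, 0, 2],
    [0, 0, 5, 0, -0.1, 0, 3],
    [0, -0.1, 6.7, 0, -0.2, 0, 4],
    [0, -0.2, 8.4, 0, -0.2, 0, 5],
    [0, -0.3, 10, 0, -0.3, 0, 6],
  ],
)

```text
time_s: 14.38
tcp_pos: [0.463, 0.1356, 0.0956]
orientation: [-0.021, 0.23, 0.973, 0.005]
force: [-1.6, -0.6, 3.6]
width: 0.0164
grasp_force: 79.7
```

```bash
python3 -c "
from h import *
arc([2,3,4])"
```

```text
t 14.38 tcp [0.463  0.1356 0.0956] yaw -26.6 r 0.0966 bearing -26.48 
F [-1.57 -0.63  3.56] Frad -1.12 Ftan -1.27 T [-0.278 -0.059  0.153] M about nut (TCP-ref) 0.275 grip 79.7 tilt [-0.0382  0.0192 -0.9991]
2 [-0.1, 3.4, -0.0] [-0.09, -0.0, 2.0]
3 [-0.1, 5.1, -0.0] [-0.13, -0.0, 3.0]
4 [-0.2, 6.7, -0.0] [-0.17, -0.0, 4.0]
```

send_rows(
  plan=[
    [0, 0, 1.7, 0, 0, 0, 1],
    [0, 0, 3.4, 0, -0.1, 0, 2],
    [0, 0, 5.1, 0, -0.1, 0, 3],
  ],
)

```text
time_s: 14.63
tcp_pos: [0.4653, 0.1401, 0.0956]
orientation: [-0.021, 0.256, 0.967, 0.005]
force: [-1.0, -1.0, 3.7]
width: 0.0162
grasp_force: 79.7
```

```bash
python3 -c "
from h import *
arc([])"
```

```text
t 14.63 tcp [0.4653 0.1401 0.0956] yaw -29.61 r 0.0967 bearing -29.46 
F [-1.03 -1.04  3.68] Frad -0.38 Ftan -1.41 T [-0.314 -0.163  0.223] M about nut (TCP-ref) 0.359 grip 79.7 tilt [-0.0373  0.0206 -0.9991]
```

send_rows(
  plan=[
    [0, 0, 1.7, 0, 0, 0, 1],
    [0, 0, 3.4, 0, -0.1, 0, 2],
  ],
)

```text
time_s: 14.8
tcp_pos: [0.467, 0.143, 0.0955]
orientation: [-0.021, 0.272, 0.962, 0.006]
force: [-0.5, 0.0, 2.5]
width: 0.0163
grasp_force: 79.7
```

```bash
python3 -c "
from h import *
arc([])"
```

```text
t 14.8 tcp [0.467  0.143  0.0955] yaw -31.62 r 0.0967 bearing -31.47 
F [-0.52  0.04  2.53] Frad -0.46 Ftan -0.24 T [-0.401 -0.185  0.23 ] M about nut (TCP-ref) 0.253 grip 79.7 tilt [-0.0365  0.022  -0.9991]
```

send_rows(
  plan=[
    [0, 0, 1.7, 0, 0, 0, 1],
    [0, 0, 3.4, 0, -0.1, 0, 2],
  ],
)

```text
time_s: 14.97
tcp_pos: [0.4687, 0.1459, 0.0955]
orientation: [-0.02, 0.289, 0.957, 0.006]
force: [-0.4, -0.2, 2.8]
width: 0.016
grasp_force: 79.7
```

```bash
python3 -c "
from h import *
arc([])"
```

```text
t 14.97 tcp [0.4687 0.1459 0.0955] yaw -33.62 r 0.0968 bearing -33.46 
F [-0.37 -0.24  2.77] Frad -0.17 Ftan -0.41 T [-0.402 -0.168  0.12 ] M about nut (TCP-ref) 0.16 grip 79.7 tilt [-0.0357  0.0235 -0.9991]
```

send_rows(
  plan=[
    [0, 0, 1.7, 0, 0, 0, 1],
    [0, 0, 3.4, 0, -0.1, 0, 2],
  ],
)

```text
time_s: 15.13
tcp_pos: [0.4706, 0.1487, 0.0955]
orientation: [-0.02, 0.306, 0.952, 0.007]
force: [0.2, -0.5, 2.5]
width: 0.016
grasp_force: 79.6
```

```bash
python3 -c "
from h import *
arc([])"
```

```text
t 15.13 tcp [0.4706 0.1487 0.0955] yaw -35.63 r 0.0968 bearing -35.46 
F [ 0.18 -0.45  2.52] Frad 0.41 Ftan -0.26 T [-0.412 -0.229  0.201] M about nut (TCP-ref) 0.226 grip 79.6 tilt [-0.0346  0.0249 -0.9991]
```

send_rows(
  plan=[
    [0, 0, 1.7, 0, 0, 0, 1],
    [0, 0, 3.4, 0.1, -0.1, 0.2, 2],
  ],
)

```text
time_s: 15.3
tcp_pos: [0.4725, 0.1515, 0.0955]
orientation: [-0.022, 0.322, 0.946, 0.008]
force: [-1.1, -1.1, 3.8]
width: 0.0166
grasp_force: 79.8
```

```bash
python3 -c "
from h import *
arc([])"
```

```text
t 15.3 tcp [0.4725 0.1515 0.0955] yaw -37.62 r 0.097 bearing -37.46 
F [-1.11 -1.06  3.79] Frad -0.23 Ftan -1.51 T [-0.502 -0.226  0.141] M about nut (TCP-ref) 0.288 grip 79.8 tilt [-0.0364  0.0284 -0.9989]
```

send_rows(
  plan=[
    [0, 0, 1.7, 0, 0, 0, 1],
    [0, 0, 3.4, 0, -0.1, 0, 2],
  ],
)

```text
time_s: 15.47
tcp_pos: [0.4746, 0.1542, 0.0955]
orientation: [-0.022, 0.339, 0.941, 0.008]
force: [-0.7, -1.8, 3.0]
width: 0.0168
grasp_force: 79.8
```

```bash
python3 -c "
from h import *
arc([])"
```

```text
t 15.47 tcp [0.4746 0.1542 0.0955] yaw -39.63 r 0.097 bearing -39.48 
F [-0.71 -1.83  2.99] Frad 0.62 Ftan -1.87 T [-0.493 -0.205  0.213] M about nut (TCP-ref) 0.394 grip 79.8 tilt [-0.0355  0.0298 -0.9989]
```

send_rows(
  plan=[
    [0, 0, 1.7, 0, 0, 0, 1],
    [0, 0, 1.7, 0, 0, 0, 1],
  ],
)

```text
time_s: 15.63
tcp_pos: [0.4758, 0.1556, 0.0955]
orientation: [-0.022, 0.347, 0.938, 0.008]
force: [-0.2, -1.0, 3.2]
width: 0.0167
grasp_force: 79.7
```

```bash
python3 -c "
from h import *
arc([])"
```

```text
t 15.63 tcp [0.4758 0.1556 0.0955] yaw -40.59 r 0.0971 bearing -40.56 
F [-0.17 -0.96  3.24] Frad 0.49 Ftan -0.84 T [-0.409 -0.179  0.067] M about nut (TCP-ref) 0.149 grip 79.7 tilt [-0.0353  0.03   -0.9989]
```

send_rows(
  plan=[
    [0, 0, 1.7, 0, 0, 0, 1],
    [0, 0, 3.4, 0, -0.1, 0, 2],
  ],
)

```text
time_s: 15.8
tcp_pos: [0.4778, 0.158, 0.0955]
orientation: [-0.022, 0.363, 0.931, 0.008]
force: [0.4, -1.0, 3.4]
width: 0.0164
grasp_force: 79.8
```

```bash
python3 -c "
from h import *
arc([])"
```

```text
t 15.8 tcp [0.4778 0.158  0.0955] yaw -42.62 r 0.0971 bearing -42.45 
F [ 0.39 -0.99  3.36] Frad 0.96 Ftan -0.47 T [-0.538 -0.203  0.127] M about nut (TCP-ref) 0.173 grip 79.8 tilt [-0.0343  0.0311 -0.9989]
```

send_rows(
  plan=[
    [0, -0.3, 1.7, 0, 0, 0, 1],
    [0, -0.5, 3.4, 0, -0.1, 0, 2],
  ],
)

```text
time_s: 15.97
tcp_pos: [0.48, 0.1604, 0.0953]
orientation: [-0.022, 0.379, 0.925, 0.009]
force: [-2.7, -0.2, 5.0]
width: 0.0165
grasp_force: 80.0
```

```bash
python3 -c "
from h import *
arc([])"
```

```text
t 15.97 tcp [0.48   0.1604 0.0953] yaw -44.62 r 0.0972 bearing -44.33 
F [-2.71 -0.24  5.01] Frad -1.76 Ftan -2.07 T [-0.465  0.18   0.316] M about nut (TCP-ref) 0.516 grip 80.0 tilt [-0.0342  0.0328 -0.9989]
```

send_rows(
  plan=[
    [0, 0.2, 1.7, 0, 0, 0, 1],
    [0, 0.2, 1.7, 0, 0, 0, 1],
  ],
)

```text
time_s: 16.13
tcp_pos: [0.4809, 0.1614, 0.0952]
orientation: [-0.022, 0.387, 0.922, 0.008]
force: [-2.7, -1.3, 5.2]
width: 0.0161
grasp_force: 80.0
```

```bash
python3 -c "
from h import *
arc([])"
```

```text
t 16.13 tcp [0.4809 0.1614 0.0952] yaw -45.56 r 0.0972 bearing -45.15 
F [-2.74 -1.26  5.21] Frad -1.02 Ftan -2.84 T [-0.714  0.124  0.32 ] M about nut (TCP-ref) 0.595 grip 80.0 tilt [-0.0344  0.0317 -0.9989]
```

send_rows(
  plan=[
    [0, 0, 1.7, 0, 0, 0, 1],
    [0, 0, 1.7, 0, 0, 0, 1],
  ],
)

```text
time_s: 16.3
tcp_pos: [0.4817, 0.1623, 0.0951]
orientation: [-0.022, 0.395, 0.918, 0.007]
force: [-3.5, -2.5, 5.7]
width: 0.0162
grasp_force: 80.1
```

```bash
python3 -c "
from h import *
arc([])"
```

```text
t 16.3 tcp [0.4817 0.1623 0.0951] yaw -46.53 r 0.0973 bearing -45.83 
F [-3.53 -2.49  5.65] Frad -0.62 Ftan -4.27 T [-0.821  0.245  0.561] M about nut (TCP-ref) 0.976 grip 80.1 tilt [-0.0352  0.0309 -0.9989]
```

The stop is reached, with M about 0.98. I add a small amount more and hold.

send_rows(
  plan=[
    [0, 0, 0.9, 0, 0, 0, 0.5],
    [0, 0, 0.9, 0, 0, 0, 0.5],
    [0, 0, 0.9, 0, 0, 0, 0.5],
    [0, 0, 0.9, 0, 0, 0, 0.5],
  ],
)

```text
time_s: 16.63
tcp_pos: [0.4821, 0.1627, 0.0951]
orientation: [-0.022, 0.399, 0.917, 0.007]
force: [-3.6, -3.1, 5.4]
width: 0.0165
grasp_force: 80.2
```

```bash
python3 -c "
from h import *
arc([-1,-2,-3])"
```

```text
t 16.63 tcp [0.4821 0.1627 0.0951] yaw -46.99 r 0.0973 bearing -46.18 
F [-3.64 -3.07  5.43] Frad -0.24 Ftan -4.75 T [-0.894  0.308  0.654] M about nut (TCP-ref) 1.116 grip 80.2 tilt [-0.0354  0.0305 -0.9989]
-1 [-0.0, -1.7, 0.0] [0.05, -0.01, -1.0]
-2 [-0.1, -3.4, 0.0] [0.09, -0.01, -2.0]
-3 [-0.2, -5.1, 0.0] [0.14, -0.02, -3.0]
```

The nut is firm at about 1.1 N m. I back off to unload it without loosening, then lift.

send_rows(
  plan=[
    [0, 0, -1.7, 0, 0, 0, -1],
    [0, -0.1, -3.4, 0, 0.1, 0, -2],
    [0, -0.2, -5.1, 0, 0.1, 0, -3],
    [0, -0.2, -5.9, 0, 0.1, 0, -3.5],
    [0, -0.2, -5.9, 0, 0.1, 0, -3.5],
  ],
)

```text
time_s: 17.05
tcp_pos: [0.4791, 0.1594, 0.0955]
orientation: [-0.022, 0.371, 0.928, 0.009]
force: [-1.5, 0.6, 5.2]
width: 0.0165
grasp_force: 79.8
```

```bash
python3 -c "
from h import *
arc([]); p=manip.get_state()['tcp_pos']
go((p[0],p[1],p[2]+.04,-43.5))"
```

```text
t 17.05 tcp [0.4791 0.1594 0.0955] yaw -43.53 r 0.0971 bearing -43.56 
F [-1.53  0.55  5.16] Frad -1.49 Ftan -0.66 T [-0.231  0.01   0.067] M about nut (TCP-ref) 0.131 grip 79.8 tilt [-0.0343  0.0321 -0.9989]
t 17.05 tcp [0.4791 0.1594 0.0955] F [-1.53  0.55  5.16] T [-0.231  0.01   0.067] w 0.0165
 yaw of spanner -43.53 tilt z [-0.0343  0.0321 -0.9989]
[  1.9  -0.  -40. ] [-0.02 -2.69 -0.03]
```

send_rows(
  plan=[
    [0, 0.2, 0, -2, 0, 0, 0],
    [0, 0.4, 0, -5, 0, 0, 0],
    [0, 0.5, 0, -8, 0, 0, 0],
    [0, 0.6, 0, -11, 0, 0, 0],
    [0, 0.8, 0, -16, 0, 0, 0],
    [0, 1.3, 0, -26, 0, 0, 0],
    [0, 2, 0, -42, 0, 0, 0],
    [0, 3, 0, -65, 0, 0, 0],
    [0, 3, 0, -65, 0, 0, 0],
    [0, 3, 0, -65, 0, 0, 0],
  ],
)

```text
time_s: 17.88
tcp_pos: [0.4805, 0.1597, 0.1622]
orientation: [-0.02, 0.371, 0.929, 0.009]
force: [-0.8, -0.2, -2.7]
width: 0.0164
grasp_force: 78.9
```

Run:
```python
from h import *
arc([])
go((.5434,-.2284,.16,3.9))
im,d,K,T=grab("side")
cv2.imwrite("pics/lift.png",cv2.resize(im[95:185,190:310],(800,600),interpolation=cv2.INTER_CUBIC))
```

```text
t 17.88 tcp [0.4805 0.1597 0.1622] yaw -43.51 r 0.0963 bearing -44.22 
F [-0.85 -0.22 -2.67] Frad -0.47 Ftan -0.74 T [-0.002  0.042 -0.046] M about nut (TCP-ref) 0.026 grip 78.9 tilt [-0.0308  0.0324 -0.999 ]
t 17.8833 tcp [0.4805 0.1597 0.1622] F [-0.85 -0.22 -2.67] T [-0.002  0.042 -0.046] w 0.0164
 yaw of spanner -43.51 tilt z [-0.0308  0.0324 -0.999 ]
[-312.6 -238.1  -12.3] [  1.18  -2.36 -47.41]
```

View pics/lift.png

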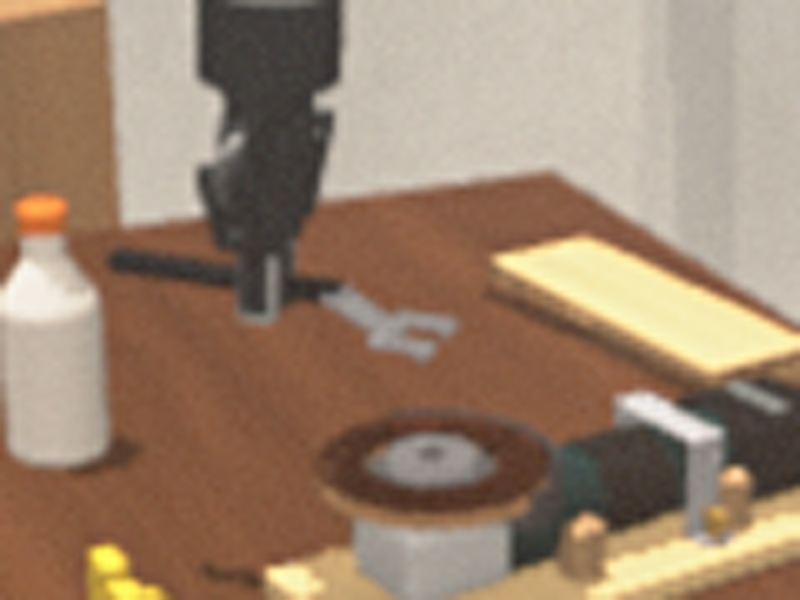

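The spanner is held level above the nut, with the fork at (420,335) and the nut at (430,455). I return it to the rest with the same tool tilt.

Run:
```python
from h import *
s=manip.get_state(); q=s["orientation"]; R0=R.from_quat(np.r_[q[1:],q[0]])
W=R.from_euler("z",47.4,degrees=True)
print(np.degrees((R0.inv()*W*R0).as_rotvec()).round(2))
for p in([.544,-.2268,.162],): print((R0.inv().apply(np.array(p)-s["tcp_pos"])*1000).round(1))
```

```text
[ 2.190e+00 -1.000e-02 -4.735e+01]
[-312.5 -235.5  -15.6]
```

send_rows(
  plan=[
    [0, -24, -18, -1, 0.2, 0, -3.6],
    [0, -54, -41, -3, 0.4, 0, -8],
    [0, -84, -63, -4, 0.6, 0, -12.7],
    [0, -114, -86, -6, 0.8, 0, -17.3],
    [0, -144, -108, -7, 1, 0, -21.8],
    [0, -174, -131, -9, 1.2, 0, -26.4],
    [0, -204, -154, -10, 1.4, 0, -31],
    [0, -234, -176, -12, 1.6, 0, -35.5],
    [0, -264, -199, -13, 1.9, 0, -40],
    [0, -290, -218, -14, 2.1, 0, -44],
    [0, -305, -230, -15, 2.2, 0, -46.5],
    [0, -312.5, -235.5, -15.6, 2.2, 0, -47.4],
    [0, -312.5, -235.5, -15.6, 2.2, 0, -47.4],
    [0, -312.5, -235.5, -15.6, 2.2, 0, -47.4],
    [0, -312.5, -235.5, -15.6, 2.2, 0, -47.4],
  ],
)

```text
time_s: 19.18
tcp_pos: [0.5428, -0.2257, 0.1605]
orientation: [-0.025, -0.034, 0.999, -0.0]
force: [0.2, -0.7, -2.8]
width: 0.0162
grasp_force: 79.0
```

Run:
```python
from h import *
go((.544,-.2268,.06,3.9),(.544,-.2268,.036,3.9))
im,d,K,T=grab("side")
u=K@np.linalg.inv(T)[:3]@np.array([.54,-.23,.1,1]); u=(u[:2]/u[2]).astype(int); print(u)
cv2.imwrite("pics/rest.png",cv2.resize(im[u[1]-45:u[1]+45,u[0]-60:u[0]+60],(800,600),interpolation=cv2.INTER_CUBIC))
```

```text
t 19.1833 tcp [ 0.5428 -0.2257  0.1605] F [ 0.24 -0.65 -2.84] T [ 0.071  0.004 -0.02 ] w 0.0162
 yaw of spanner 3.94 tilt z [-0.0495 -0.002  -0.9988]
[ -6.1  -1.3 100.3] [ 0.08 -2.84  0.03]
[ -7.3  -1.3 124.3] [ 0.08 -2.84  0.03]
[296 203]
```

View pics/rest.png

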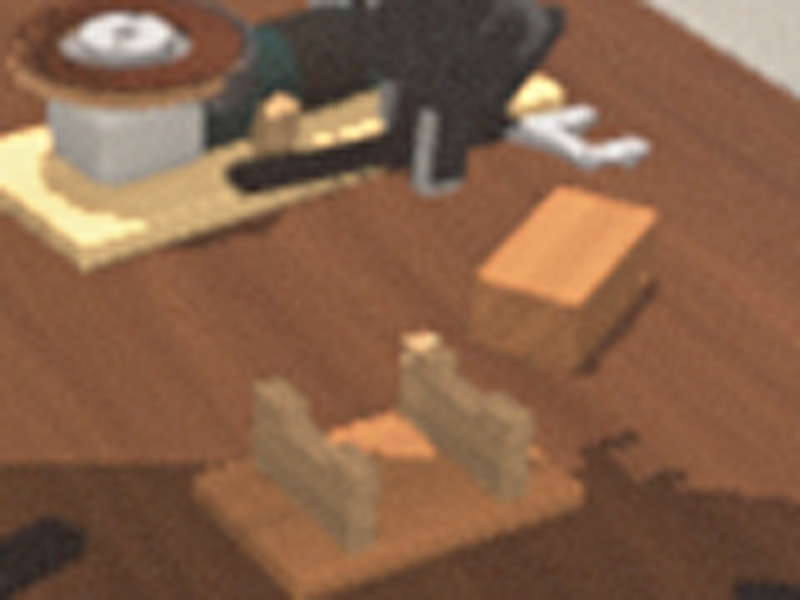

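The rest is empty below the spanner, with its notches at about (310,440) and (455,385), and the spanner hangs level above. I lower it.

send_rows(
  plan=[
    [0, -2, -1.3, 25, 0, 0, 0],
    [0, -3.5, -1.3, 55, 0, 0, 0],
    [0, -5, -1.3, 80, 0, 0, 0],
    [0, -6, -1.3, 100, 0, 0, 0],
    [0, -6.7, -1.3, 112, 0, 0, 0],
    [0, -7.1, -1.3, 120, 0, 0, 0],
    [0, -7.2, -1.3, 122, 0, 0, 0],
    [0, -7.2, -1.3, 122, 0, 0, 0],
    [0, -7.2, -1.3, 122, 0, 0, 0],
  ],
)

```text
time_s: 19.98
tcp_pos: [0.5465, -0.2287, 0.0408]
orientation: [-0.023, -0.034, 0.999, -0.002]
force: [0.8, -0.4, -2.7]
width: 0.0165
grasp_force: 79.0
```

Run:
```python
from h import *
go((.544,-.2268,.033,3.9))
```

```text
t 19.9833 tcp [ 0.5465 -0.2287  0.0408] F [ 0.85 -0.36 -2.7 ] T [ 0.006 -0.035  0.004] w 0.0165
 yaw of spanner 3.94 tilt z [-0.0451 -0.005  -0.999 ]
[2.  2.  7.9] [-0.11 -2.6   0.04]
```

send_rows(
  plan=[
    [0, 2, 2, 2, 0, 0, 0],
    [0, 2, 2, 4, 0, 0, 0],
    [0, 2, 2, 6, 0, 0, 0],
    [0, 2, 2, 6, 0, 0, 0],
    [0, 2, 2, 6, 0, 0, 0],
  ],
)

```text
time_s: 20.4
tcp_pos: [0.5431, -0.2266, 0.0339]
orientation: [-0.023, -0.034, 0.999, -0.001]
force: [0.3, -0.0, -2.1]
width: 0.0165
grasp_force: 79.1
```

send_rows(
  plan=[
    [0, 0, 0, 0.7, 0, 0, 0],
    [0, 0, 0, 1.3, 0, 0, 0],
    [0, 0, 0, 1.3, 0, 0, 0],
  ],
)

```text
time_s: 20.65
tcp_pos: [0.5431, -0.2266, 0.0333]
orientation: [-0.023, -0.034, 0.999, -0.001]
force: [-2.8, 0.4, 4.8]
width: 0.0162
grasp_force: 80.0
```

Run:
```python
from h import *
go((.544,-.2268,.033,3.9))
```

```text
t 20.65 tcp [ 0.5431 -0.2266  0.0333] F [-2.79  0.4   4.79] T [0.213 0.243 0.047] w 0.0162
 yaw of spanner 3.93 tilt z [-0.0467 -0.0041 -0.9989]
[-0.9 -0.2  0.3] [-0.05 -2.69  0.03]
```

Seated. I release and then lift straight up.

send_rows(
  plan=[
    [0, 0, 0, -0.4, 0, 0, 0],
    [0.3, 0, 0, -0.4, 0, 0, 0],
    [0.5, 0, 0, -0.4, 0, 0, 0],
    [0.8, 0, 0, -0.4, 0, 0, 0],
    [0.8, 0, 0, -0.4, 0, 0, 0],
    [0.8, 0, 0, -0.4, 0, 0, 0],
    [0.8, 0, 0, -0.4, 0, 0, 0],
    [0.8, 0.2, 0, -5, 0, 0, 0],
    [0.8, 0.6, 0, -15, 0, 0, 0],
    [0.8, 1.4, 0, -35, 0, 0, 0],
    [0.8, 3, 0, -70, 0, 0, 0],
    [0.8, 5, 0, -110, 0, 0, 0],
    [0.8, 7, 0, -150, 0, 0, 0],
    [0.8, 7, 0, -190, 0, 0, 0],
    [0.8, 40, 0, -210, 0, 0, 0],
    [0.8, 75, 0, -210, 0, 0, 0],
    [0.8, 110, 0, -210, 0, 0, 0],
    [0.8, 110, 0, -210, 0, 0, 0],
  ],
)

```text
time_s: 22.15
tcp_pos: [0.4379, -0.2322, 0.2489]
orientation: [-0.025, -0.033, 0.999, -0.001]
force: [-1.2, 0.7, -1.8]
width: 0.068
grasp_force: 0.0
```

Run:
```python
from h import *
go()
a=grab("side")[0]; b=grab("top")[0]
A=cv2.resize(a[140:250,230:350],(400,367),interpolation=cv2.INTER_CUBIC); B=cv2.resize(b[140:250,160:320],(400,275),interpolation=cv2.INTER_CUBIC)
B=cv2.copyMakeBorder(B,0,92,0,0,cv2.BORDER_CONSTANT); cv2.imwrite("pics/end.png",np.hstack([A,B]))
```

```text
t 22.15 tcp [ 0.4379 -0.2322  0.2489] F [-1.15  0.66 -1.79] T [ 0.048 -0.057 -0.006] w 0.068
 yaw of spanner 3.8 tilt z [-0.05   -0.0037 -0.9987]
```

View pics/end.png

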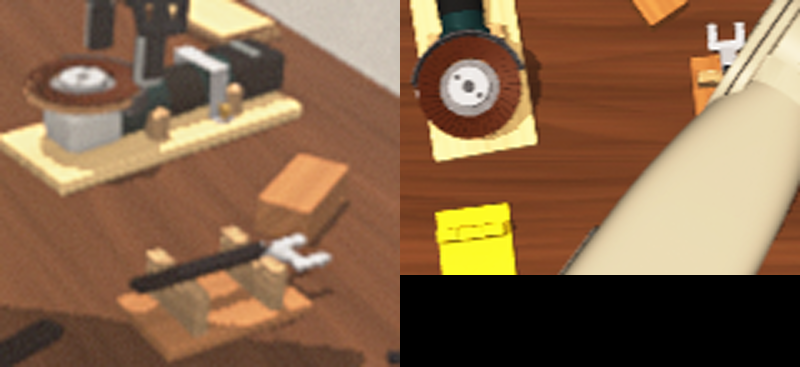

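The spanner lies in both notches, with its handle from (135,285) to (265,250). The nut's holes have turned about 45° clockwise, to (458,77) and (479,97).

```bash
python3 -c "
from rig import manip
print(manip.finish_job())"
```

```text
the job is handed in; nothing more can be done
None
```

The nut was turned about 45° clockwise to its stop and tightened to about 1.1 N m, the spanner is back in the notches of its rest, and the job is handed in at about 22 s.

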